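# Crack the walnut in the nutcracker

### The job

Crack the walnut that is held in the nutcracker: squeeze the nutcracker's two handles together until the shell resists, gives and is pushed in, then let go. Leave the cracked nut between the jaws and the nutcracker lying flat on the worktop; do not pinch the nut itself with the fingers, and leave the garlic press where it lies.

Things in the scene. Friction and masses are not known exactly. Their poses are not given: they have to be found in the camera images.
- nutcracker: Steel nutcracker lying loose, 185 mm long, walnut in its jaws. Origin on the worktop midway between the jaws; x from handles to hinge end (hinges x 45, y +-14 mm), z up. Two ribbed handles, x -60 to -139 mm, z 0 to 18, outer faces 58 mm apart, swing level; squeezed at x = -90 the shell gives near 47 mm, stops meet at 38 to 32 mm; no spring back. Peak there: 11 N a side.
- walnut: Brown walnut, 38 mm across (its y, from jaw to jaw), 32 mm high and long, loose between the 28 mm high jaws. Origin at the middle of its underside; y is the way it is squeezed.
- walnut_shell (a joint): How far the walnut's shell is pushed in (m): 0 whole; its resistance peaks within the first 0.001, it gives for good past 0.003 and then stays pushed in at about 0.006.
- garlic_press: Steel garlic press lying flat, a bystander of the same length with smooth handles and no nut: it has a perforated square basket 40 mm wide in place of jaws. Origin on the worktop under the basket's inner side, x from handles to hinge. To be left alone.
Not all that is in view belongs to the job. Several things look just like the walnut: the one meant starts nearest to the robot's base.

How it is judged:
By the outcome, as a careful person would: the job done as asked, in the order asked, and still so for the second after the job is handed in, with the robot touching nothing.
It also fails if it takes over 32 s, if anything falls off the work surface, if the arm or the gripper's body presses on something with over 40 N, if the wrist force passes 120 N, or if a joint passes its speed limit or range.

### The arm

A 7-joint arm with a two-finger parallel gripper is mounted at the origin on a cart in front of the work surface, level with it; the furniture and walls round the work are solid. World frame = base frame: x ahead of the robot, y to its left, z up, the work surface at z = 0. Lengths are in mm, angles in rad, forces in N, time in s.
With the tool pointing down it reaches from about 350 to 900 mm from the base axis. Payload 7.2 kg.
Tool frame: the origin (TCP) lies on the centre line of the jaws, within the pads' length; the fingertips stand 19 mm ahead of it and the grasp point (between the pads) is the TCP; z points along the fingers, y is the line along which they close (so a half turn about z gives the same grasp; the last joint's range is limited). The gripper opens to 85 mm and grips with 20 to 120 N. Pads are 22 mm wide; open, the fingers measure 114 mm over their backs; the gripper's body (76 mm by 85 mm) begins 54 mm behind the grasp point. The pads swing forward as they close: fully open they stand 13 mm farther back than shut.
Start: joints at [-1.214, 0.411, -0.013, 1.596, 0.006, 1.134, -0.082], TCP at [257.596, 569.449, 250.297] pointing down, gripper open.
Joint ranges: [-2.95, 2.95], [-0.29, 1.99], [-1.47, 1.44], [0.14, 2.54], [-1.03, 4.17], [0.13, 1.85], [-2.86, 2.86]. Speed limits (rad/s): [2.39, 2.39, 3.01, 3.01, 3.14, 3.14, 3.14].

### API

Orientations are given as a 3x3 rotation matrix whose columns are the frame's x, y, z axes.
In Python, from workcell import arm gives the robot as it stands.
- The arm moves only by the tool arm_command, never from a script. Its argument "steps" is a list that holds one entry, the list of rows, each a list of 5 numbers: the finger opening in cm, from 0 to 8.54, then the shift along the tool's x, y, z in cm, then the turn about the tool's z in degrees. A call has exactly 8 rows; each row shifts and turns the commanded pose from where the row before left it, along the tool's axes as they then stand; what a row does not reach is not made up. A row lasts 1/12 s, in which the tool goes at most 41.7 mm and 7.16 degrees, less where a joint would pass 70% of its speed; a pose out of reach is approached as far as the arm can. A call is refused whole if a number of a shift passes 4.17 or a number of a turn 7.16, either way. A call with a gripper value outside its range is refused whole. The fingers move at their own pace and stop on an object; "grip_force" is the grip in N (left out, the last holds). Time passes only in rows, so rows that do not move let the fingers close, or fill a call up. It gives the time, the measured TCP pose, the force, the opening and the grip force at its end, in the units of the state.
- arm.state(): the state, without advancing time (a new reading comes with each control period).
- arm.get_image(name): name is "scene" or "top" or "wrist"; returns a dict with "img" (384x512x3 uint8, blue, green, red), "camera_matrix" (3x3 intrinsics, pixels), "R" (3x3) and "t" (3): a world point X has camera coordinates R X + t. Camera axes: x right, y down, z forward; pixel columns grow to the right and rows downward; lengths in mm; the calibration is good to about 2 mm. A picture is of the moment at which its call begins. There is no depth.
- arm.close_job(): hands the job in; it is judged then, once.
The state is a dict: "time": time; "joint_pos": joint angles; "joint_vel": joint speeds; "joint_efforts": joint torques, N m; "ee_pos": TCP position; "ee_rot": TCP orientation; "force": force on the tool from outside, world axes, zero at the start; "wrist_torque": the same for the moment, N m; "gripper_width": finger opening in mm; "gripper_force": force on a finger pad.
Only numpy, scipy, OpenCV 4.12 (cv2) and the standard library are available. Lean on these libraries where they do the work, as an engineer would, in place of code of your own. Each camera call takes 0.05 s, during which the arm holds its last target. There are 200 camera calls.

## Working session

There is one attempt and no reset: what is moved stays moved. The work goes in short steps, Python scripts to look and compute and a tool call to move; the robot and the scene stay as the last step left them, time stands still between calls to the robot, and variables do not carry over. Pictures are saved under pics/ and viewed, at most 10 in all, crops included, and the job is handed in when it is done.

Besides the shell and the picture viewer there is one more tool, called after "Emit:" by a JSON object that holds its "method" and its "body". arm_command: Moves the arm, as the interface text tells. Its arguments: {"type":"object","properties":{"steps":{"type":"array","items":{"type":"array","items":{"type":"array","items":{"type":"number"}}}},"grip_force":{"type":"number"}},"required":["steps"]}

```bash
mkdir -p pics
cat > h.py <<'E'
import numpy as np, cv2
from workcell import arm
def ray(im,u,v,z):
    K=np.array(im["camera_matrix"]);R=np.array(im["R"]);t=np.array(im["t"]).ravel()
    c=-R.T@t; d=R.T@np.linalg.solve(K,[u,v,1.]); return c+d*(z-c[2])/d[2]
def proj(im,X):
    K=np.array(im["camera_matrix"]);p=K@(np.array(im["R"])@np.array(X,float)+np.array(im["t"]).ravel()); return p[:2]/p[2]
E
python3 - <<'E'
from h import *
a=arm.get_image("top");b=arm.get_image("scene")
cv2.imwrite("pics/top.png",a["img"]);cv2.imwrite("pics/scene.png",b["img"])
for i in (a,b):
    print(np.round(-np.array(i["R"]).T@np.array(i["t"]).ravel()),np.array(i["camera_matrix"])[0,0])
    for X in [(300,0,0),(600,0,0),(600,300,0)]: print(X,proj(i,X).round())
s=arm.state();print(s)
E
```

```text
[566.  20. 883.] 380.12129130784155
(300, 0, 0) [262. 335.]
(600, 0, 0) [262. 203.]
(600, 300, 0) [133. 204.]
[298. 472. 664.] 350.4991409059929
(300, 0, 0) [375. 268.]
(600, 0, 0) [259. 208.]
(600, 300, 0) [176. 303.]
{'time': 0.1, 'joint_pos': array([-1.21420254,  0.41183197, -0.01269698,  1.59691149,  0.00560264,
        1.13430912, -0.08219454]), 'joint_vel': array([ 1.03224829e-03, -3.49082088e-03,  1.63205242e-03, -1.56083545e-03,
       -8.69239062e-06,  1.00681920e-04,  4.61306022e-04]), 'joint_efforts': array([ 2.49565885e-03, -6.01823974e+01,  6.84287958e-01, -3.00083220e+01,
        1.40626080e-02,  6.45165390e-03,  2.47468699e-05]), 'ee_pos': array([257.45973457, 569.0730365 , 249.54971435]), 'ee_rot': array([[-9.11130669e-01,  4.12117299e-01, -4.86348344e-04],
       [ 4.12117571e-01,  9.11129692e-01, -1.33872963e-03],
       [-1.08587221e-04, -1.42019032e-03, -9.99998986e-01]]), 'force': array([ 0.03969346,  0.82667903, -0.88763301]), 'wrist_torque': array([-0.02416161,  0.00202534, -0.01017821]), 'gripper_force': 0.0, 'gripper_width': 85.41336905634515}
```

View pics/top.png

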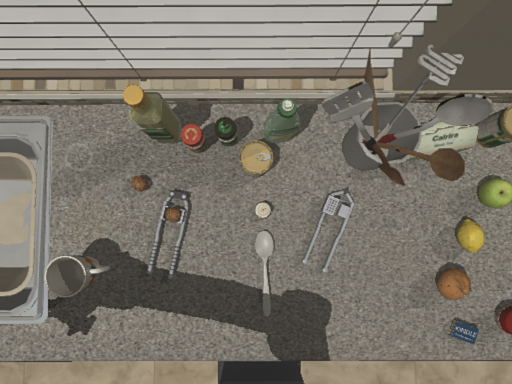

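View pics/scene.png

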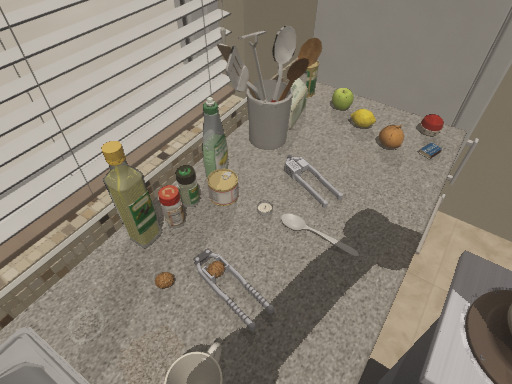

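The top view shows these lookalikes:
- Walnut: brown balls at (173,214), in the jaws, and (139,183), loose and farther from the base.
- Nutcracker: ribbed handles with the nut at (170,235); the press with smooth handles and a basket is at (330,228).

I choose the nut at (173,214) in the ribbed tool and check it in a close crop.

Run:
```python
from h import *
a=arm.get_image("top")
c=a["img"][180:285,130:220];cv2.imwrite("pics/crop.png",cv2.resize(c,None,fx=5.5,fy=5.5,interpolation=cv2.INTER_CUBIC))
hsv=cv2.cvtColor(a["img"],cv2.COLOR_BGR2HSV)
m=cv2.inRange(hsv,(3,90,30),(20,255,220))
n,l,st,ce=cv2.connectedComponentsWithStats(m)
for i in range(1,n):
    if st[i,4]>40: print(st[i],ce[i].round(1),ray(a,*ce[i],16).round(1))
```

```text
[123  85  24  24 425] [134.1  96.3] [849.5 296.2  16. ]
[372  97   5  42 136] [374.5 117. ] [ 798.9 -261.2   16. ]
[501 107  11  30 120] [506.5 120.1] [ 790.5 -565.5   16. ]
[180 124  23  23 403] [191.4 134.7] [758.8 162.3  16. ]
[250 141  17  12  65] [258.  146.3] [731.3   8.4  16. ]
[ 373  140   92   45 1438] [425.6 162.3] [ 693. -376.   16.]
[240 143  33  31 273] [254.3 162.1] [694.6  17.   16. ]
[132 176  16  15 178] [139.  183.2] [646.8 281.6  16. ]
[165 207  15  15 172] [172.4 214.2] [575.5 204.3  16. ]
[437 268  34  32 838] [453.3 283.6] [ 418.  -429.7   16. ]
[499 306  13  28 156] [505.2 317. ] [ 344.  -543.1   16. ]
```

View pics/crop.png

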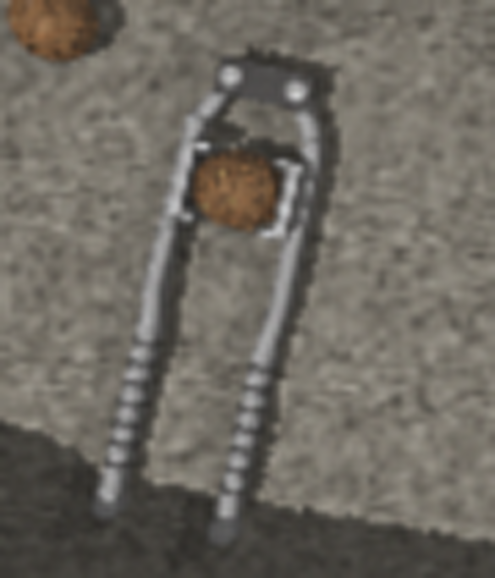

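The crop shows the nut in the jaws at crop (236,190), the ribbed handles ending at (105,512) and (222,533), and the hinges at (231,75) and (297,90). This is the nutcracker.

Run:
```python
from h import *
a=arm.get_image("top")
P={k:ray(a,130+(u+.5)/5.5-.5,180+(v+.5)/5.5-.5,16)[:2] for k,(u,v) in dict(Le=(105,512),Re=(222,533),Lr=(142,338),Rr=(260,365),Lh=(231,75),Rh=(297,90),nut=(236,190)).items()}
for k in P: print(k,P[k].round(1))
h=(P['Lh']+P['Rh'])/2; e=(P['Le']+P['Re'])/2
x=(h-e)/np.linalg.norm(h-e); y=np.array([-x[1],x[0]])
print(np.linalg.norm(h-e),"yaw",np.degrees(np.arctan2(x[1],x[0])))
o=h-45*x; print("origin",o)
for k in P: print(k,((P[k]-o)@x).round(1),((P[k]-o)@y).round(1))
g=o-90*x; print("grasp x=-90",g)
s=arm.state();R=s["ee_rot"]
print("tool y yaw",np.degrees(np.arctan2(R[1,1],R[0,1])),"want",np.degrees(np.arctan2(y[1],y[0])))
print("shift in tool (cm)",(R.T@(np.r_[g,30]-s["ee_pos"])/10).round(2))
```

```text
Le [443.7 256.4]
Re [435.1 208.3]
Lr [514.7 242.2]
Rr [503.5 193.3]
Lh [623.4 206.6]
Rh [617.1 179. ]
nut [575.6 204. ]
185.14131807989418 yaw -12.329840253560128
origin [576.30644025 202.41348691]
Le -141.1 24.5
Re -139.2 -24.5
Lr -68.6 25.7
Rr -69.1 -24.4
Lh 45.2 14.1
Rh 44.8 -14.1
nut -1.0 1.4
grasp x=-90 [488.38233584 221.63201609]
tool y yaw 65.66418593258396 want 77.67015974643986
shift in tool (cm) [-35.36 -22.13  22.  ]
```

Emit:
{"method": "arm_command", "body": {"steps": [[[8.54, 0, 0, 0, -6], [8.54, 0, 0, 0, -6], [8.54, -2.5, -2.4, 0, 0], [8.54, -2.5, -2.4, 0, 0], [8.54, -2.5, -2.4, 0, 0], [8.54, -2.5, -2.4, 0, 0], [8.54, -2.5, -2.4, 0, 0], [8.54, -2.5, -2.4, 0, 0]]], "grip_force": 30}}

```text
time: 0.87
ee_pos: [374.0, 395.1, 250.2]
ee_rot: [[-0.977, 0.214, -0.0], [0.214, 0.977, -0.0], [0.0, -0.0, -1.0]]
force: [0.4, -0.3, -0.5]
gripper_width: 85.8
gripper_force: 0.0
```

Emit:
{"method": "arm_command", "body": {"steps": [[[8.54, -2.5, -2.4, 0, 0], [8.54, -2.5, -2.4, 0, 0], [8.54, -2.5, -2.4, 0, 0], [8.54, -2.5, -2.4, 0, 0], [8.54, -2.5, -2.4, 0, 0], [8.54, -2.5, -2.4, 0, 0], [8.54, 0, 0, 2, 0], [8.54, 0, 0, 0, 0]]]}}

```text
time: 1.53
ee_pos: [489.1, 221.0, 227.9]
ee_rot: [[-0.976, 0.218, -0.003], [0.218, 0.976, -0.002], [0.002, -0.003, -1.0]]
force: [-0.6, -0.4, -0.4]
gripper_width: 85.4
gripper_force: 0.0
```

```bash
cat > rel.py <<'E'
from h import *
s=arm.state();R=s["ee_rot"]
print(s["time"],s["ee_pos"].round(1),s["force"].round(1),s["gripper_width"].round(1),s["gripper_force"])
print("turn",-(77.67-np.degrees(np.arctan2(R[1,1],R[0,1]))),"shift to z=60",(R.T@(np.r_[488.4,221.6,60]-s["ee_pos"])/10).round(2))
E
python3 rel.py
```

```text
Traceback (most recent call last):
  File "rel.py", line 3, in <module>
    print(s["time"],s["ee_pos"].round(1),s["force"].round(1),s["gripper_width"].round(1),s["gripper_force"])
                                                             ^^^^^^^^^^^^^^^^^^^^^^^^
AttributeError: 'float' object has no attribute 'round'
```

Emit:
{"method": "arm_command", "body": {"steps": [[[8.54, 0, 0, 2.4, 0], [8.54, 0, 0, 2.4, 0], [8.54, 0, 0, 2.4, 0], [8.54, 0, 0, 2.4, 0], [8.54, 0, 0, 2.4, 0], [8.54, 0, 0, 2.4, 0], [8.54, 0, 0, 2.4, 0], [8.54, 0, 0, 0, 0]]]}}

```text
time: 2.2
ee_pos: [486.0, 224.2, 58.7]
ee_rot: [[-0.977, 0.212, -0.007], [0.212, 0.977, -0.003], [0.006, -0.004, -1.0]]
force: [-1.0, 0.1, 0.1]
gripper_width: 85.3
gripper_force: 0.0
```

```bash
sed -i 's/s\["gripper_width"\].round(1)/s["gripper_width"]/' rel.py; python3 rel.py
python3 - <<'E'
from h import *
a=arm.get_image("wrist");b=arm.get_image("scene")
c=cv2.resize(b["img"][200:350,150:300],(384,384),interpolation=cv2.INTER_CUBIC)
cv2.imwrite("pics/w1.png",cv2.resize(np.hstack([a["img"],c]),(800,343)))
E
```

```text
2.2 [486.  224.2  58.7] [-1.   0.1  0.1] 85.32682655960095 0.0
turn 0.11254935016387435 shift to z=60 [-0.29 -0.2  -0.13]
```

View pics/w1.png

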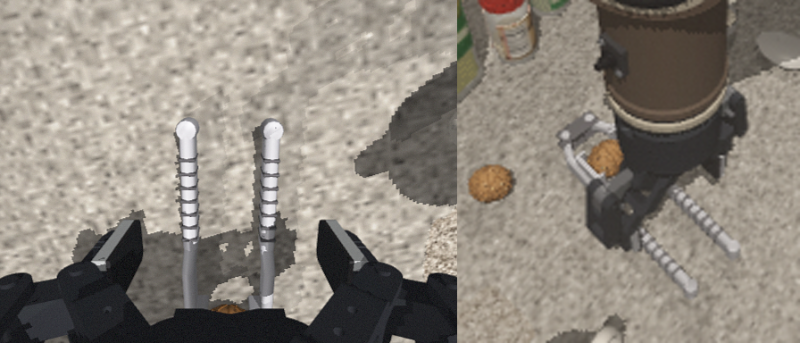

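The wrist view shows the two handles at columns 187 and 270, midway between the pads at 140 and 318. They are centred, so I descend slowly.

Emit:
{"method": "arm_command", "body": {"steps": [[[8.54, -0.3, -0.2, 0.6, 0], [8.54, 0, 0, 0.6, 0], [8.54, 0, 0, 0.6, 0], [8.54, 0, 0, 0.6, 0], [8.54, 0, 0, 0.5, 0], [8.54, 0, 0, 0.4, 0], [8.54, 0, 0, 0.2, 0], [8.54, 0, 0, 0, 0]]]}}

```text
time: 2.97
ee_pos: [491.3, 221.2, 26.7]
ee_rot: [[-0.977, 0.214, -0.001], [0.214, 0.977, -0.0], [0.001, -0.001, -1.0]]
force: [-0.7, 0.1, 0.2]
gripper_width: 85.2
gripper_force: 0.0
```

Emit:
{"method": "arm_command", "body": {"steps": [[[8.0, 0, 0, 0, 0], [7.5, 0, 0, 0, 0], [7.0, 0, 0, 0, 0], [6.6, 0, 0, 0, 0], [6.4, 0, 0, 0, 0], [6.2, 0, 0, 0, 0], [6.2, 0, 0, 0, 0], [6.2, 0, 0, 0, 0]]], "grip_force": 30}}

```text
time: 3.63
ee_pos: [491.6, 221.4, 27.3]
ee_rot: [[-0.977, 0.214, 0.0], [0.214, 0.977, 0.0], [-0.0, 0.0, -1.0]]
force: [0.4, -0.9, 0.0]
gripper_width: 61.6
gripper_force: 0.0
```

```bash
python3 rel.py
python3 - <<'E'
from h import *
a=arm.get_image("wrist");b=arm.get_image("scene")
c=cv2.resize(b["img"][200:350,150:300],(384,384),interpolation=cv2.INTER_CUBIC)
cv2.imwrite("pics/w2.png",cv2.resize(np.hstack([a["img"],c]),(800,343)))
E
```

```text
3.6333 [491.6 221.4  27.3] [ 0.4 -0.9  0. ] 61.61789063561227 0.0
turn -0.007847104672904948 shift to z=60 [ 0.32 -0.05 -3.27]
```

View pics/w2.png

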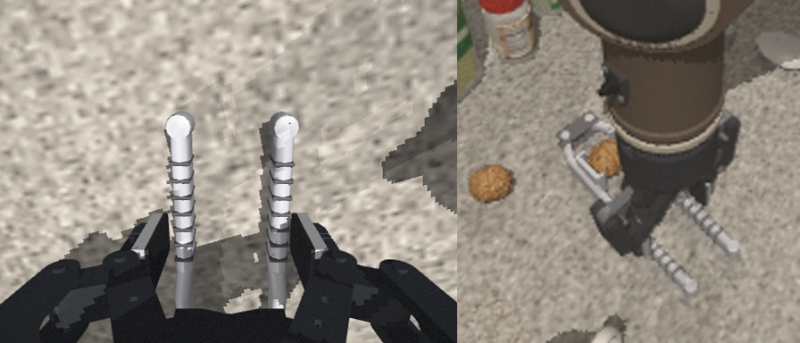

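The pads now stand just outside both handles at (165,230) and (292,230), and the tips are still clear of the worktop. I lower by 4 mm, move back to x = -90 and squeeze slowly.

Emit:
{"method": "arm_command", "body": {"steps": [[[6.2, 0.3, 0, 0.2, 0], [6.2, 0, 0, 0.2, 0], [6.0, 0, 0, 0, 0], [5.8, 0, 0, 0, 0], [5.6, 0, 0, 0, 0], [5.4, 0, 0, 0, 0], [5.2, 0, 0, 0, 0], [5.2, 0, 0, 0, 0]]], "grip_force": 40}}

```text
time: 4.4
ee_pos: [488.8, 222.1, 23.5]
ee_rot: [[-0.977, 0.214, 0.0], [0.214, 0.977, 0.0], [-0.0, 0.0, -1.0]]
force: [-1.4, 1.0, 3.1]
gripper_width: 51.9
gripper_force: 4.4
```

Emit:
{"method": "arm_command", "body": {"steps": [[[5.1, 0, 0, 0, 0], [5.0, 0, 0, 0, 0], [4.9, 0, 0, 0, 0], [4.8, 0, 0, 0, 0], [4.7, 0, 0, 0, 0], [4.6, 0, 0, 0, 0], [4.5, 0, 0, 0, 0], [4.5, 0, 0, 0, 0]]]}}

```text
time: 5.07
ee_pos: [488.9, 222.1, 23.3]
ee_rot: [[-0.977, 0.214, 0.0], [0.214, 0.977, 0.0], [-0.0, 0.0, -1.0]]
force: [0.4, -0.2, 0.4]
gripper_width: 44.9
gripper_force: 0.3
```

Emit:
{"method": "arm_command", "body": {"steps": [[[4.4, 0, 0, 0, 0], [4.3, 0, 0, 0, 0], [4.2, 0, 0, 0, 0], [4.1, 0, 0, 0, 0], [4.1, 0, 0, 0, 0], [4.1, 0, 0, 0, 0], [4.1, 0, 0, 0, 0], [4.1, 0, 0, 0, 0]]]}}

```text
time: 5.73
ee_pos: [488.6, 221.9, 23.2]
ee_rot: [[-0.977, 0.214, -0.0], [0.214, 0.977, -0.0], [0.0, -0.0, -1.0]]
force: [-0.1, -1.1, -0.7]
gripper_width: 40.8
gripper_force: 0.3
```

```bash
python3 rel.py
python3 - <<'E'
from h import *
a=arm.get_image("wrist");b=arm.get_image("scene")
c=cv2.resize(b["img"][200:350,150:300],(384,384),interpolation=cv2.INTER_CUBIC)
cv2.imwrite("pics/w3.png",cv2.resize(np.hstack([a["img"],c]),(800,343)))
E
```

```text
5.7333 [488.6 221.9  23.2] [-0.1 -1.1 -0.7] 40.807453079116456 0.2706048894833657
turn -0.01229428008517175 shift to z=60 [ 0.01 -0.04 -3.68]
```

View pics/w3.png

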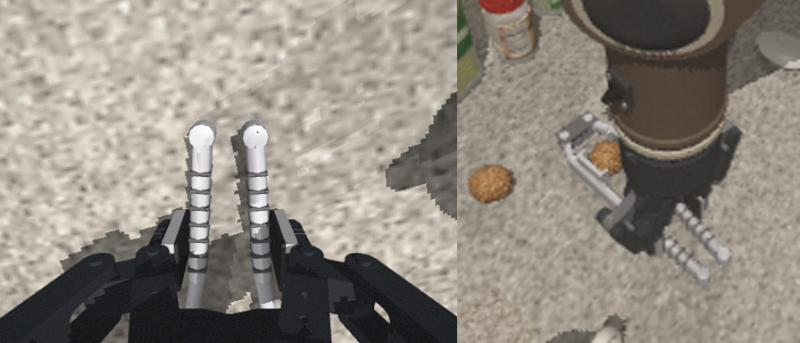

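The handles are parallel and followed the pads in to 41 mm. With the roughly 3:1 lever ratio, 3 to 6 mm of shell push means going on to the stops.

Emit:
{"method": "arm_command", "body": {"steps": [[[4.0, 0, 0, 0, 0], [3.9, 0, 0, 0, 0], [3.8, 0, 0, 0, 0], [3.7, 0, 0, 0, 0], [3.6, 0, 0, 0, 0], [3.6, 0, 0, 0, 0], [3.6, 0, 0, 0, 0], [3.6, 0, 0, 0, 0]]]}}

```text
time: 6.5
ee_pos: [488.8, 222.3, 23.5]
ee_rot: [[-0.977, 0.214, 0.0], [0.214, 0.977, 0.0], [-0.0, 0.0, -1.0]]
force: [-1.1, 0.2, 5.8]
gripper_width: 36.5
gripper_force: 6.5
```

Emit:
{"method": "arm_command", "body": {"steps": [[[3.5, 0, 0, 0, 0], [3.4, 0, 0, 0, 0], [3.3, 0, 0, 0, 0], [3.2, 0, 0, 0, 0], [3.1, 0, 0, 0, 0], [3.1, 0, 0, 0, 0], [3.1, 0, 0, 0, 0], [3.1, 0, 0, 0, 0]]]}}

```text
time: 7.17
ee_pos: [489.1, 222.3, 24.0]
ee_rot: [[-0.977, 0.214, 0.001], [0.214, 0.977, 0.001], [-0.001, 0.001, -1.0]]
force: [-2.9, 0.1, 10.7]
gripper_width: 31.3
gripper_force: 33.5
```

Emit:
{"method": "arm_command", "body": {"steps": [[[3.0, 0, 0, 0, 0], [2.9, 0, 0, 0, 0], [2.8, 0, 0, 0, 0], [2.8, 0, 0, 0, 0], [2.8, 0, 0, 0, 0], [2.8, 0, 0, 0, 0], [2.8, 0, 0, 0, 0], [2.8, 0, 0, 0, 0]]]}}

```text
time: 7.83
ee_pos: [489.1, 222.4, 24.1]
ee_rot: [[-0.977, 0.214, 0.001], [0.214, 0.977, 0.001], [-0.001, 0.001, -1.0]]
force: [-3.1, 0.1, 11.6]
gripper_width: 31.0
gripper_force: 38.5
```

```bash
python3 rel.py
```

```text
7.8333 [489.1 222.4  24.1] [-3.1  0.1 11.6] 30.996856746245964 38.51675115554826
turn -0.009894117162076554 shift to z=60 [ 0.05 -0.09 -3.59]
```

The width stalls at 31 mm with the full grip force on, so the stops have met. I open and lift straight up.

Emit:
{"method": "arm_command", "body": {"steps": [[[3.4, 0, 0, 0, 0], [4.0, 0, 0, 0, 0], [4.8, 0, 0, 0, 0], [5.6, 0, 0, 0, 0], [6.4, 0, 0, 0, 0], [7.2, 0, 0, 0, 0], [7.2, 0, 0, 0, 0], [7.2, 0, 0, 0, 0]]]}}

```text
time: 8.5
ee_pos: [488.6, 222.0, 23.2]
ee_rot: [[-0.977, 0.214, -0.0], [0.214, 0.977, -0.0], [0.0, -0.0, -1.0]]
force: [-0.2, 0.0, 1.3]
gripper_width: 72.0
gripper_force: 0.0
```

Emit:
{"method": "arm_command", "body": {"steps": [[[7.5, 0, 0, -0.5, 0], [7.5, 0, 0, -1, 0], [7.5, 0, 0, -2, 0], [7.5, 0, 0, -3, 0], [7.5, 0, 0, -3, 0], [7.5, 0, 0, -3, 0], [7.5, 0, 0, -3, 0], [7.5, 0, 0, -3, 0]]]}}

```text
time: 9.17
ee_pos: [488.5, 221.8, 211.0]
ee_rot: [[-0.977, 0.214, 0.001], [0.214, 0.977, 0.001], [-0.001, 0.001, -1.0]]
force: [0.4, 0.6, -0.3]
gripper_width: 74.6
gripper_force: 0.0
```

Emit:
{"method": "arm_command", "body": {"steps": [[[7.5, 2, 4, -1, 0], [7.5, 2, 3.5, 0, 0], [7.5, 2, 3.5, 0, 0], [7.5, 2, 3.5, 0, 0], [7.5, 2, 3.5, 0, 0], [7.5, 2, 3.5, 0, 0], [7.5, 0, 0, 0, 0], [7.5, 0, 0, 0, 0]]]}}

```text
time: 9.83
ee_pos: [416.2, 456.4, 217.9]
ee_rot: [[-0.978, 0.209, -0.0], [0.209, 0.978, 0.001], [0.001, 0.001, -1.0]]
force: [0.9, -1.0, -0.1]
gripper_width: 74.6
gripper_force: 0.0
```

```bash
python3 rel.py
python3 - <<'E'
from h import *
a=arm.get_image("top");b=arm.get_image("scene")
c=cv2.resize(a["img"][180:285,130:220],(400,467),interpolation=cv2.INTER_CUBIC)
d=cv2.resize(b["img"][235:340,180:270],(400,467),interpolation=cv2.INTER_CUBIC)
cv2.imwrite("pics/f.png",np.hstack([c,d]))
E
```

```text
9.8333 [416.2 456.4 217.9] [ 0.9 -1.  -0.1] 74.64842514373422 0.0
turn 0.2919088091920088 shift to z=60 [-11.96 -21.47  15.76]
```

View pics/f.png

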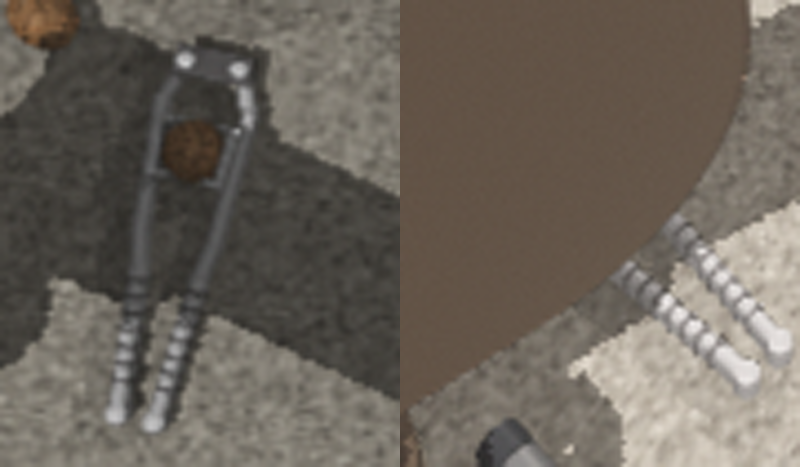

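The nut is at (191,150) between the jaws and about 13 px wide, down from 15.5 px (about 6 mm less). The nutcracker lies flat with its handles shut, and the arm is clear.

```bash
python3 -c "
from workcell import arm
print(arm.close_job())"
```

```text
the job is handed in; nothing more can be done
None
```

I squeezed the nutcracker to its stops and let go. The walnut is still between the jaws and looks about 6 mm narrower, which fits a cracked shell. The nutcracker lies flat, I didn't touch the garlic press, and the job was handed in at about 10 s without a verdict shown.

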